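# Scrape the leftover plugs off the sloping tray into its catch cup

## Robot

A 6-joint arm with a two-finger parallel gripper is mounted at the origin on a cart in front of the work surface, level with it; the furniture and walls round the work are solid. World frame = base frame: x ahead of the robot, y to its left, z up, the work surface at z = 0. Lengths are in m, angles in rad, forces in N, time in s.
With the tool pointing down it reaches from about 0.425 to 0.95 m from the base axis. Payload 3.5 kg.
Tool frame: the origin (TCP) lies between the finger pads; the fingertips stand 17 mm ahead of it and the grasp point (between the pads) lies 2 mm behind it; z points along the fingers, y is the direction in which the jaws open and shut (so a half turn about z gives the same grasp; the last joint's range is limited). The gripper opens to 85 mm and grips with 20 to 120 N. Pads are 22 mm wide; open, the fingers measure 114 mm over their backs; the gripper's body (76 mm by 85 mm) begins 54 mm behind the grasp point. The pads swing forward as they close: fully open they stand 13 mm farther back than shut.
Start: joints at [-1.262, 0.286, 1.577, -0, 1.279, -0.15], TCP at [0.299, -0.605, 0.248] pointing down, gripper open.
Joint ranges: [-2.77, 2.77], [-0.9, 2.22], [0.21, 2.48], [-1.53, 4.67], [0.24, 2.81], [-2.84, 2.84]. Speed limits (rad/s): [2.79, 2.79, 3.14, 3.14, 3.14, 3.14].

## Interface

Orientations are given as a unit quaternion [x, y, z, w].
In Python, from plant import ctrl gives the robot as it stands.
- The arm moves only by the tool carry_out, never from a script. Its argument "commands" is a list of rows, each an object with "delta_pos": the shift along the tool's x, y, z in m, a list of three; "delta_rot": the turn, a rotation vector about the tool's x, y, z in rad, a list of three; "claw": the opening in per cent of the stroke, from 0 (shut) to 100 (fully open). A call has 1 to 8 rows; each row is the pose to reach, as a shift and turn from the pose measured when the call began, along the tool's axes at that moment; what a row does not reach only later rows make up. A row lasts 1/12 s, in which the tool goes at most 41.7 mm and 7.16 degrees, less where a joint would pass 70% of its speed; a pose out of reach is approached as far as the arm can. A call with a gripper value outside its range is refused whole. The fingers move at their own pace and stop on an object; "force" is the grip in N (left out, the last holds). Time passes only in rows, so rows that repeat a pose let the fingers close. It gives the time, the measured TCP pose, the force and the opening at its end, in the units of the state.
- ctrl.get_state(): the state, without advancing time (a new reading comes with each control period).
- ctrl.read_camera(name): name is "scene" or "top" or "wrist"; returns (picture, depth): 480x640x3 uint8, red, green, blue; 480x640 float32, m along the optical axis (not along the pixel's ray), 0 where there is no reading.
- ctrl.camera_info(name): a dict with "fx", "fy", "cx", "cy" (pixels), "k1" (the pictures are not rectified: a ray, as slopes to the right and down, at radius r is drawn at 1 + k1 r^2 times it, then the intrinsics apply), "rvec" (rotation vector, rad) and "tvec" (3), from world to camera coordinates, as OpenCV has them; the wrist camera has in their place "mount" (4x4, takes a point from camera to tool coordinates, whose origin is the TCP and whose axes are the flange's). Camera axes: x right, y down, z forward; pixel columns grow to the right and rows downward; lengths in m; the calibration is good to about 2 mm. A picture is of the moment at which its call begins: read the wrist's pose just before it. camera_info takes no time and is no camera call.
- ctrl.sign_off(): hands the job in, once; it reports no verdict.
The state is a dict: "time": time; "qpos": joint angles; "dq": joint speeds; "joint_efforts": joint torques, N m; "eef_pos": TCP position; "tcp_rot": TCP orientation; "contact_force": force on the tool from outside, world axes, zero at the start; "wrist_torque": the same for the moment, N m; "opening": opening from 0.0 (shut) to 1.0 (fully open).
Only numpy, scipy, OpenCV 4.12 (cv2) and the standard library are available. Lean on these libraries where they do the work, as an engineer would, in place of code of your own. Each camera call takes 0.05 s, during which the arm holds its last target.

## Task

Two brass blanking plugs were left on the floor of the sloping aluminium tray. Take the scraper that fits between the tray's side walls (the smaller of the two), put it into the tray at the uphill end and sweep both plugs down over the open lower edge into the grey catch cup, touching the plugs with nothing but the scraper. Then stand the scraper upright on its blade on a bare spot of either table and let go.

Things in the scene. Friction and masses are not known exactly. Their poses are not given: they have to be found in the camera images.
- scraper: Smaller of two alike upright hand scrapers (100, not 150 mm wide), loose. Origin: underside centre, z up, y along the steel blade, x across it (both faces alike). Edge at z 1 mm; end cheeks (36 mm long in x, 26 high, 92 mm apart) let it stand by itself. Black neck up to z 56; above it a wooden grip 24 (x) by 52 (y) mm, z 54 to 98 mm: pinch its 24 mm from above.
- tray: Fixed aluminium tray on a stand. Origin: middle of floor's top, 83 mm above the table. x uphill along the floor (10 deg slope), y across, z off the floor. Floor x -75 (open edge, 70 mm above the table) to +85 mm (wall); side walls at y +-62, 22 mm high. Grey open catch cup below the edge: mouth 50 mm above the table, inside 88 by 132 mm, centred 108 mm horizontally downhill of the origin.
- plug_a: Loose brass plug, on the -y half of the tray's floor and at tray x -35 to +12 mm; friction holds it there. Hexagonal head 27 mm over corners, 9 mm thick, flat on the floor, with a 16 mm stub upward, 19 mm high in all. Origin: underside of the head; z along the stub.
- plug_b: The same as plug_a, on the tray's +y side.

How it is judged:
On the way, in this order (a step that is already met when the one before it is completed fails the run):
1. the scraper is down in the uphill half of the tray, with both plugs still on the floor (x of scraper in the frame of tray between 0 and 0.085 m and y of scraper in the frame of tray between -0.03 and 0.03 m and z of scraper in the frame of tray between -0.006 and 0.016 m and z of each of plug_a, plug_b in the frame of tray above -0.006 m), for 0.1 s.
2. both plugs are in the catch cup (height (world z) of each of plug_a, plug_b below 0.045 m and x of plug_a in the frame of tray between -0.175 and -0.06 m and y of plug_a in the frame of tray between -0.068 and 0.068 m and x of plug_b in the frame of tray between -0.175 and -0.06 m and y of plug_b in the frame of tray between -0.068 and 0.068 m), for 0.1 s.
At the end, for the whole second after the job is handed in: Both plugs rest in the catch cup; the smaller scraper stands released on a table top, upright within 10 degrees, at rest (all of step 2 and height (world z) of each of plug_a, plug_b above 0 m and height (world z) of scraper between -0.01 and 0.01 m and angle between scraper's own z axis and vertical below 0.17 rad and linear speed of scraper below 0.02 m/s and linear speed of each of plug_a, plug_b below 0.05 m/s); the robot touches nothing.
It fails at once if the fingers touch a plug (contact force between the fingers and plug_a above 0.5 N or contact force between the fingers and plug_b above 0.5 N).
It also fails if it takes over 50 s, if anything falls off the work surface, if the arm or the gripper's body presses on something with over 40 N, if the wrist force passes 120 N, or if a joint passes its speed limit or range.

## Working session

There is one attempt and no reset: what is moved stays moved. The work goes in short steps, Python scripts to look and compute and a tool call to move; the robot and the scene stay as the last step left them, time stands still between calls to the robot, and variables do not carry over. Pictures are saved under pics/ and viewed, and the job is handed in when it is done.

Besides the shell and the picture viewer there is one more tool, called after "Call:" by a JSON object that holds its "op" and its "data". carry_out: Moves the arm, as the interface text tells. Its arguments: {"type":"object","properties":{"commands":{"type":"array"},"force":{"type":"number"}},"required":["commands"]}

```bash
mkdir -p pics; ls
python3 - <<'E'
from plant import ctrl
import cv2
for n in ("scene","top"):
    p,d=ctrl.read_camera(n); cv2.imwrite(f"pics/{n}0.png",p[:,:,::-1]); 
    import numpy as np; np.save(f"pics/{n}0d.npy",d); print(n,ctrl.camera_info(n))
print(ctrl.camera_info("wrist")); print(ctrl.get_state())
E
```

```text
pics
scene {'fx': 624.6777523366474, 'fy': 624.6777523366474, 'cx': 311.88211151285844, 'cy': 237.6869475895368, 'k1': -0.13470500723800166, 'rvec': array([ 0.913601  , -2.3164882 ,  1.25757267]), 'tvec': array([0.38268998, 0.27341073, 1.00170329])}
top {'fx': 617.9063419893073, 'fy': 617.9063419893073, 'cx': 318.966801407125, 'cy': 237.7817111148674, 'k1': -0.129449195130685, 'rvec': array([ 2.17878176, -2.04891805,  0.20780939]), 'tvec': array([-0.03815052,  0.53707799,  1.36429944])}
{'fx': 378.908196176767, 'fy': 378.908196176767, 'cx': 317.00465864760423, 'cy': 238.35819563080798, 'k1': -0.005993882217484743, 'mount': array([[-2.17992509e-04, -9.46698231e-01, -3.22121735e-01,
         8.35762067e-02],
       [ 9.99999843e-01, -3.72637898e-04,  4.18423067e-04,
        -1.26485101e-03],
       [-5.16155143e-04, -3.22121593e-01,  9.46698163e-01,
        -1.24733084e-01],
       [ 0.00000000e+00,  0.00000000e+00,  0.00000000e+00,
         1.00000000e+00]])}
{'time': 0.1, 'qpos': array([-1.26199160e+00,  2.87136879e-01,  1.57806310e+00,  1.91909405e-06,
        1.27862302e+00, -1.50014350e-01]), 'dq': array([ 1.19194257e-03, -1.86845124e-03, -2.18061771e-03,  2.76611797e-04,
        2.31181243e-05,  1.87770243e-03]), 'joint_efforts': array([ 1.93234082e-03, -4.07290113e+01, -2.93700331e+01, -1.35316618e-04,
        3.36457037e-03,  5.20750536e-07]), 'eef_pos': array([ 0.29879177, -0.60462515,  0.247028  ]), 'tcp_rot': array([ 9.73800295e-01,  2.27402158e-01, -8.75306584e-05, -1.11173239e-03]), 'contact_force': array([ 0.12615835, -0.33404265,  0.33883662]), 'wrist_torque': array([0.04889174, 0.01204088, 0.0295467 ]), 'opening': 1.0019551918799912}
```

View pics/scene0.png

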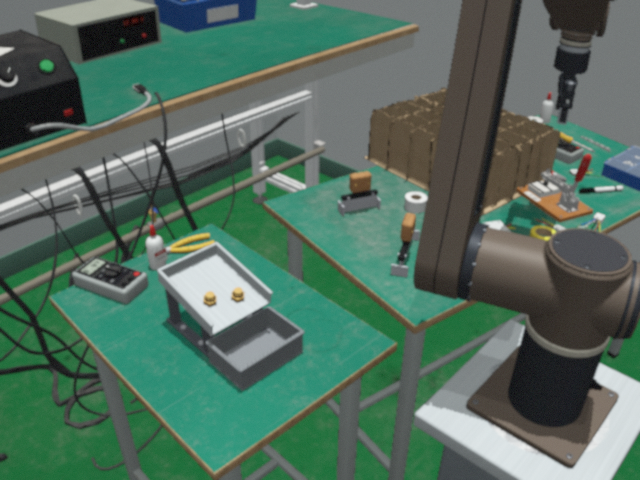

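View pics/top0.png

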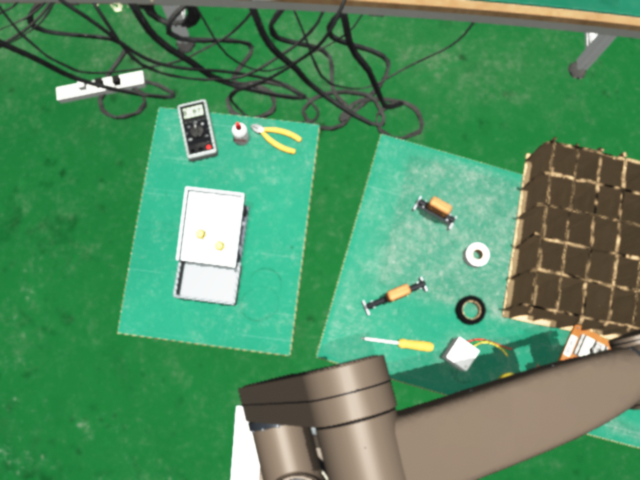

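The two tables are visible. In the top view the tray is at about (212,228), with the plugs at (201,234) and (220,246) and the cup at (208,283). The scrapers are at (435,211), short, and (395,294), long. A tall crate block stands at (575,240). Next I'll measure these.

```bash
cat > h.py <<'E'
import numpy as np, cv2
from plant import ctrl
from scipy.spatial.transform import Rotation as R
def cam(n,st=None):
    i=ctrl.camera_info(n)
    if 'mount' in i:
        st=st or ctrl.get_state()
        T=np.eye(4);T[:3,:3]=R.from_quat(st['tcp_rot']).as_matrix();T[:3,3]=st['eef_pos']
        M=T@i['mount']; return i,M[:3,:3],M[:3,3]
    Rm=R.from_rotvec(i['rvec']).as_matrix(); return i,Rm.T,-Rm.T@i['tvec']
def slopes(i,uv):
    K=np.array([[i['fx'],0,i['cx']],[0,i['fy'],i['cy']],[0,0,1]])
    return cv2.undistortPoints(np.array(uv,float).reshape(-1,1,2),K,np.array([i['k1'],0,0,0,0.])).reshape(-1,2)
def plane(c,uv,z=0.):
    i,Rm,C=c; s=slopes(i,uv); d=np.c_[s,np.ones(len(s))]@Rm.T
    return C+d*((z-C[2])/d[:,2])[:,None]
def dep(c,uv,D):
    i,Rm,C=c; s=slopes(i,uv); z=np.array([D[int(v),int(u)] for u,v in uv])
    return C+(np.c_[s,np.ones(len(s))]*z[:,None])@Rm.T
def cloud(c,D):
    vv,uu=np.mgrid[0:480,0:640]; s=slopes(c[0],np.c_[uu.ravel(),vv.ravel()])
    return (c[2]+(np.c_[s,np.ones(len(s))]*D.reshape(-1,1))@c[1].T).reshape(480,640,3)
def proj(c,P):
    i,Rm,C=c; p=(np.atleast_2d(P)-C)@Rm; s=p[:,:2]/p[:,2:]; r=(s**2).sum(1,keepdims=True)
    s=s*(1+i['k1']*r); return s*i['fx']+[i['cx'],i['cy']]
E
python3 - <<'E'
from h import *
np.set_printoptions(precision=4,suppress=True)
p=cv2.imread('pics/top0.png');D=np.load('pics/top0d.npy');c=cam('top')
P=cloud(c,D)
print('cam',c[2])
for n,uv in dict(table=(280,200),rt=(400,240),smallgrip=(441,207),biggrip=(399,293),floor=(212,205),cup=(208,290),plugA=(201,234),plugB=(220,246),crate=(575,240),crate2=(540,160),crate3=(520,300)).items(): print(n,P[uv[1],uv[0]])
cr=p[90:320,110:260]; cv2.imwrite('pics/t_tray.png',cv2.resize(cr,None,fx=2.6,fy=2.6,interpolation=cv2.INTER_CUBIC)[:598])
cr=p[180:330,350:490]; cv2.imwrite('pics/t_scr.png',cv2.resize(cr,None,fx=4,fy=4,interpolation=cv2.INTER_CUBIC))
# orange grips
hsv=cv2.cvtColor(p,cv2.COLOR_BGR2HSV)
m=cv2.inRange(hsv,(8,120,120),(20,255,255))
for k in cv2.findContours(m,0,2)[0]:
    if cv2.contourArea(k)>30: print(cv2.minAreaRect(k),cv2.contourArea(k))
E
```

```text
cam [ 0.2576 -0.0189  1.4438]
table [ 0.6372  0.0953 -0.0028]
rt [ 0.5561 -0.1983 -0.0015]
smallgrip [ 0.6163 -0.2756  0.1017]
biggrip [ 0.4168 -0.1878  0.1004]
floor [0.5913 0.2409 0.0923]
cup [0.4079 0.2485 0.0003]
plugA [0.5217 0.2579 0.0987]
plugB [0.4972 0.2127 0.0988]
crate [ 0.5694 -0.6046  0.0574]
crate2 [ 0.7572 -0.5196  0.066 ]
crate3 [ 0.4192 -0.4652  0.0766]
((568.0, 357.0), (6.0, 16.0), 90.0) 41.0
((592.2759399414062, 335.689697265625), (43.06851577758789, 11.817581176757812), 23.198591232299805) 233.0
((398.42242431640625, 292.31903076171875), (9.847983360290527, 23.89777374267578), 66.80140686035156) 197.5
((439.3460998535156, 206.23074340820312), (21.355958938598633, 8.875203132629395), 33.6900634765625) 52.5
```

View pics/t_tray.png

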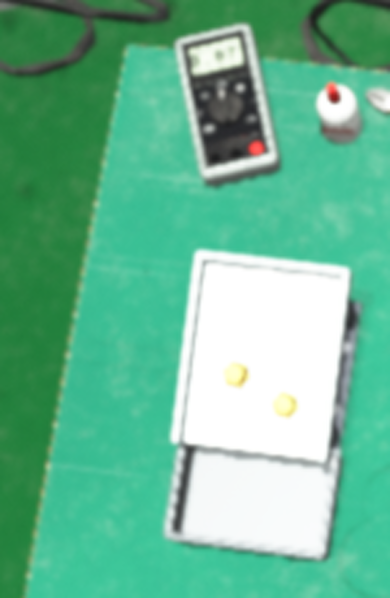

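View pics/t_scr.png

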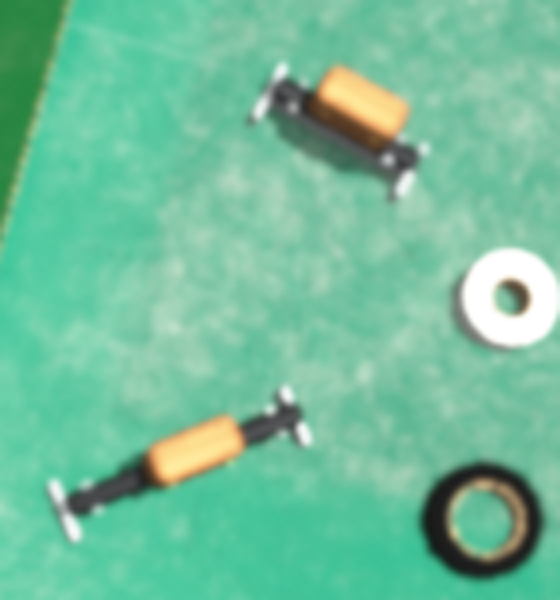

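Run:
```python
from h import *
np.set_printoptions(precision=4,suppress=True)
c=cam('top');D=np.load('pics/top0d.npy');P=cloud(c,D)
f=lambda pts,s,o:[(a/s+o[0],b/s+o[1]) for a,b in pts]
far=plane(c,f([(198,252),(350,268)],2.6,(110,90)),.119); near=plane(c,f([(176,442),(328,460)],2.6,(110,90)),.0917)
print(far,near); print('ydir far',np.degrees(np.arctan2(*(far[0]-far[1])[:2])),'near',np.degrees(np.arctan2(*(near[0]-near[1])[:2])))
for k in(0,1): d=far[k]-near[k];print('xdir',np.degrees(np.arctan2(d[1],d[0])),np.hypot(*d[:2]))
cup=plane(c,f([(165,538),(328,556)],2.6,(110,90)),.05);print('cup',cup)
print('plugs',plane(c,f([(235,374),(285,405)],2.6,(110,90)),.098))
# scraper grip top corners crop scale4 off (350,180)
g=plane(c,f([(335,68),(410,104),(400,138),(322,98)],4,(350,180)),.098);print('grip',g,g.mean(0))
ck=plane(c,f([(268,95),(407,168)],4,(350,180)),.026);print('cheeks',ck,ck.mean(0),np.hypot(*(ck[0]-ck[1])[:2]))
ck2=plane(c,f([(65,510),(295,418)],4,(350,180)),.026);print('big',ck2,np.hypot(*(ck2[0]-ck2[1])[:2]))
m=(P[...,1]<-.35)&(P[...,0]>.3)&(D>0); print('crate xyz range, z pct',np.percentile(P[m],[1,50,99,99.9],axis=0))
for y in np.arange(-.9,-.35,.05):
    q=m&(abs(P[...,1]-y)<.025)&(P[...,2]>.05); print(round(y,2),q.sum(),P[q].min(0) if q.any() else '',P[q].max(0) if q.any() else '')
```

```text
[[0.6229 0.2981 0.119 ]
 [0.6163 0.1656 0.119 ]] [[0.4609 0.306  0.0917]
 [0.4537 0.1737 0.0917]]
ydir far 2.823432966337833 near 3.1129691383811164
xdir -2.7588943900087934 0.16219823652693752
xdir -2.858015310354926 0.162867575558126
cup [[0.3817 0.317  0.05  ]
 [0.3756 0.1724 0.05  ]]
plugs [[0.5221 0.2595 0.098 ]
 [0.4978 0.2138 0.098 ]]
grip [[ 0.6396 -0.2593  0.098 ]
 [ 0.6213 -0.3025  0.098 ]
 [ 0.6011 -0.2971  0.098 ]
 [ 0.6215 -0.2522  0.098 ]] [ 0.6209 -0.2778  0.098 ]
cheeks [[ 0.6408 -0.2324  0.026 ]
 [ 0.6015 -0.3165  0.026 ]] [ 0.6211 -0.2744  0.026 ] 0.09280991825012123
big [[ 0.3878 -0.1231  0.026 ]
 [ 0.4488 -0.2539  0.026 ]] 0.14430539467075426
crate xyz range, z pct [[ 0.3097 -1.1905 -0.7157]
 [ 0.7549 -0.5897 -0.0012]
 [ 1.5741 -0.3552  0.2301]
 [ 1.5903 -0.3505  0.5365]]
-0.9 0  
-0.85 0  
-0.8 0  
-0.75 930 [ 0.3576 -0.7652  0.0501] [ 1.0678 -0.725   0.1743]
-0.7 3977 [ 0.3547 -0.725   0.05  ] [ 1.1174 -0.675   0.2338]
-0.65 4220 [ 0.3108 -0.6749  0.05  ] [ 1.1106 -0.625   0.2341]
-0.6 4052 [ 0.3665 -0.625   0.0501] [ 1.1062 -0.575   0.2344]
-0.55 3735 [ 0.3315 -0.575   0.05  ] [ 1.097  -0.525   0.4847]
-0.5 3968 [ 0.3006 -0.525   0.0501] [ 1.0922 -0.475   0.542 ]
-0.45 1349 [ 0.3003 -0.475   0.0501] [ 1.0877 -0.425   0.5314]
-0.4 542 [ 0.3017 -0.425   0.0554] [ 1.0828 -0.375   0.2341]
```

Run:
```python
from h import *
np.set_printoptions(precision=4,suppress=True)
c=cam('top');D=np.load('pics/top0d.npy');P=cloud(c,D)
m=(P[...,1]<-.33)&(P[...,0]>.34)&(D>0)&(P[...,2]>.1)&(P[...,2]<.45)
for x in np.arange(.35,.9,.05):
    q=m&(abs(P[...,0]-x)<.025); print(round(x,2),q.sum(),P[q].max(0) if q.any() else '')
```

```text
0.35 327 [ 0.375  -0.5724  0.1524]
0.4 1433 [ 0.425  -0.4467  0.1545]
0.45 1599 [ 0.475  -0.4648  0.1539]
0.5 1323 [ 0.525  -0.4645  0.1526]
0.55 1400 [ 0.575  -0.4762  0.1534]
0.6 1489 [ 0.6249 -0.4835  0.1543]
0.65 1150 [ 0.675  -0.4813  0.1536]
0.7 1221 [ 0.7249 -0.4933  0.1522]
0.75 1411 [ 0.775  -0.5036  0.1547]
0.8 49 [ 0.7913 -0.5042  0.1454]
0.85 0
```

Call:
{"op": "carry_out", "data": {"commands": [{"delta_pos": [0,0,-0.04],"delta_rot": [0,0,0],"claw": 100},{"delta_pos": [0,0,-0.08],"delta_rot": [0,0,0],"claw": 100},{"delta_pos": [0,0,-0.12],"delta_rot": [0,0,0],"claw": 100},{"delta_pos": [0,0,-0.15],"delta_rot": [0,0,0],"claw": 100},{"delta_pos": [0,0,-0.15],"delta_rot": [0,0,0],"claw": 100}]}}

```text
time: 0.52
eef_pos: [0.2995, -0.6066, 0.407]
tcp_rot: [0.974, 0.227, 0.0, 0.006]
contact_force: [0.9, -0.0, 1.0]
opening: 1.001
```

Call:
{"op": "carry_out", "data": {"commands": [{"delta_pos": [0.036,-0.013,0],"delta_rot": [0,0,-0.06],"claw": 100},{"delta_pos": [0.072,-0.026,0],"delta_rot": [0,0,-0.12],"claw": 100},{"delta_pos": [0.108,-0.039,0],"delta_rot": [0,0,-0.18],"claw": 100},{"delta_pos": [0.144,-0.051,0],"delta_rot": [0,0,-0.24],"claw": 100},{"delta_pos": [0.18,-0.064,0],"delta_rot": [0,0,-0.3],"claw": 100},{"delta_pos": [0.216,-0.077,0],"delta_rot": [0,0,-0.36],"claw": 100},{"delta_pos": [0.252,-0.09,0],"delta_rot": [0,0,-0.42],"claw": 100},{"delta_pos": [0.288,-0.103,0],"delta_rot": [0,0,-0.48],"claw": 100}]}}

```text
time: 1.18
eef_pos: [0.513, -0.385, 0.4042]
tcp_rot: [0.891, 0.454, -0.001, 0.006]
contact_force: [0.9, -0.1, 0.8]
opening: 1.0
```

```bash
cat > d.py <<'E'
from h import *
def to(pos,yaw_y,tilt=0,show=True):
    """delta so that tool y points along world angle yaw_y(deg), tool z down, tilted: z=down rotated"""
    st=ctrl.get_state(); R0=R.from_quat(st['tcp_rot']).as_matrix()
    a=np.radians(yaw_y); y=np.array([np.cos(a),np.sin(a),0]); t=np.radians(tilt)
    z=np.array([0,0,-1.])*np.cos(t)+y*np.sin(t); yy=y*np.cos(t)+np.array([0,0,1])*np.sin(t)
    x=np.cross(yy,z); R1=np.c_[x,yy,z]
    dp=R0.T@(np.array(pos)-st['eef_pos']); dr=R.from_matrix(R0.T@R1).as_rotvec()
    print('pos',st['eef_pos'].round(4),'t',st['time'],'dp',dp.round(4),'dr',dr.round(4)); return R1
E
python3 -c "
from d import *
to((.62,-.276,.25),-25)"
```

```text
pos [ 0.513  -0.385   0.4042] t 1.1833 dp [0.1522 0.0211 0.1533] dr [ 0.0082  0.008  -0.1927]
```

Call:
{"op": "carry_out", "data": {"commands": [{"delta_pos": [0.025,0.003,0.02],"delta_rot": [0.002,0.002,-0.03],"claw": 100},{"delta_pos": [0.05,0.007,0.04],"delta_rot": [0.003,0.003,-0.06],"claw": 100},{"delta_pos": [0.075,0.01,0.06],"delta_rot": [0.004,0.004,-0.1],"claw": 100},{"delta_pos": [0.1,0.014,0.085],"delta_rot": [0.006,0.006,-0.13],"claw": 100},{"delta_pos": [0.125,0.018,0.11],"delta_rot": [0.008,0.008,-0.16],"claw": 100},{"delta_pos": [0.152,0.021,0.135],"delta_rot": [0.008,0.008,-0.193],"claw": 100},{"delta_pos": [0.152,0.021,0.153],"delta_rot": [0.008,0.008,-0.193],"claw": 100},{"delta_pos": [0.152,0.021,0.153],"delta_rot": [0.008,0.008,-0.193],"claw": 100}]}}

```text
time: 1.85
eef_pos: [0.6182, -0.2732, 0.2429]
tcp_rot: [0.843, 0.538, -0.003, -0.005]
contact_force: [-0.7, 0.2, -1.6]
opening: 1.0
```

Run:
```python
from h import *
st=ctrl.get_state(); print(st['eef_pos'],st['tcp_rot'])
p,d=ctrl.read_camera('wrist'); cv2.imwrite('pics/w1.png',p[:,:,::-1]); np.save('pics/w1d.npy',d)
import pickle; pickle.dump(st,open('pics/w1.pkl','wb'))
```

```text
[ 0.61815263 -0.27316962  0.24291906] [ 0.84262345  0.53847236 -0.00251983 -0.00518512]
```

View pics/w1.png

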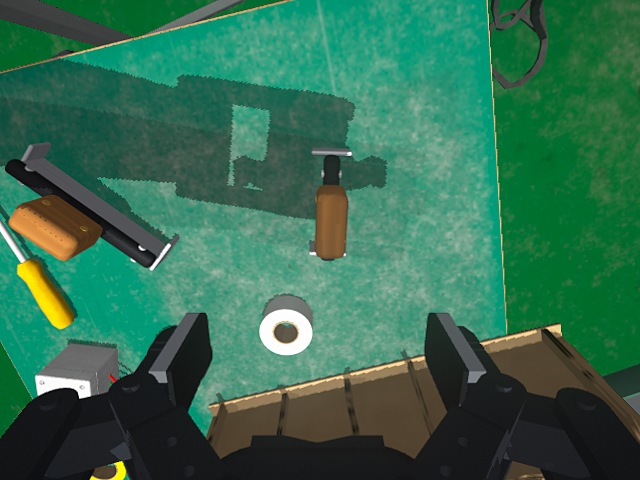

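The wrist view shows the small scraper's grip around (332,222), cheek ends at (332,153) and (315,250), with the fingers' axis below it in the picture. I'll measure the grip.

Run:
```python
from h import *
import pickle
np.set_printoptions(precision=4,suppress=True)
st=pickle.load(open('pics/w1.pkl','rb'));c=cam('wrist',st);p=cv2.imread('pics/w1.png');D=np.load('pics/w1d.npy')
P=cloud(c,D)
print('tool axis z=.098 ->',proj(c,[st['eef_pos'][0],st['eef_pos'][1],.098]))
hsv=cv2.cvtColor(p,cv2.COLOR_BGR2HSV)
m=cv2.inRange(hsv,(5,90,50),(20,255,255)); m[:, :280]=0;m[:,380:]=0;m[300:]=0
m&=(D>0).astype(np.uint8)*255
k=max(cv2.findContours(m,0,2)[0],key=cv2.contourArea); print(cv2.minAreaRect(k))
mm=np.zeros_like(m);cv2.drawContours(mm,[k],-1,255,-1)
Q=P[mm>0]; print('z pct',np.percentile(Q[:,2],[5,50,95,99]))
top=Q[Q[:,2]>np.percentile(Q[:,2],95)-.006]; r=cv2.minAreaRect((top[:,:2]*1000).astype(np.float32)); print('top rect mm',r)
print('table',P[300,400],P[60,420])
# cheeks
for uv in [(332,153),(314,250)]: print(P[uv[1],uv[0]],plane(c,[uv],.026))
```

```text
tool axis z=.098 -> [[319.9336 228.9418]]
((331.0007019042969, 221.4737091064453), (31.17341423034668, 73.29041290283203), 1.5074357986450195)
z pct [0.0768 0.0964 0.098  0.0987]
top rect mm ((638.8301391601562, -249.71856689453125), (107.80142974853516, 23.167993545532227), 63.536041259765625)
table [ 0.6502 -0.4107 -0.0009] [ 0.7503 -0.1958  0.0013]
[ 0.6477 -0.234   0.0256] [[ 0.6477 -0.234   0.026 ]]
[ 0.5936 -0.3122  0.0206] [[ 0.5945 -0.3104  0.026 ]]
```

Run:
```python
from h import *
import pickle
np.set_printoptions(precision=4,suppress=True)
st=pickle.load(open('pics/w1.pkl','rb'));c=cam('wrist',st);p=cv2.imread('pics/w1.png');D=np.load('pics/w1d.npy')
P=cloud(c,D)
m=np.zeros((480,640),bool);m[185:262,310:352]=1
m&=(P[...,2]>.09)&(P[...,2]<.105)
r=cv2.minAreaRect((P[m][:,:2]*1000).astype(np.float32)); print(m.sum(),r)
q=P[m][:,:2]; w=np.linalg.svd(q-q.mean(0),full_matrices=False)[2][0]; print(q.mean(0),np.degrees(np.arctan2(w[1],w[0])))
from d import to
to((r[0][0]/1000,r[0][1]/1000,.082),-25)
```

```text
1991 ((626.4485473632812, -275.55731201171875), (50.50638961791992, 24.041831970214844), 63.39335632324219)
[ 0.6268 -0.2743] -116.88054761397046
pos [ 0.6186 -0.2746  0.246 ] t 1.9 dp [0.0023 0.0088 0.164 ] dr [-0.0074 -0.0006  0.0014]
```

```bash
python3 -c "
from d import *
to((.6262,-.2752,.077),-26.7)"
```

```text
pos [ 0.6186 -0.2746  0.246 ] t 1.9 dp [0.0026 0.0084 0.169 ] dr [-0.0074 -0.0005  0.0311]
```

Call:
{"op": "carry_out", "data": {"commands": [{"delta_pos": [0.003,0.008,0.02],"delta_rot": [-0.007,0,0.031],"claw": 100},{"delta_pos": [0.003,0.008,0.045],"delta_rot": [-0.007,0,0.031],"claw": 100},{"delta_pos": [0.003,0.008,0.07],"delta_rot": [-0.007,0,0.031],"claw": 100},{"delta_pos": [0.003,0.008,0.095],"delta_rot": [-0.007,0,0.031],"claw": 100},{"delta_pos": [0.003,0.008,0.12],"delta_rot": [-0.007,0,0.031],"claw": 100},{"delta_pos": [0.003,0.008,0.145],"delta_rot": [-0.007,0,0.031],"claw": 100},{"delta_pos": [0.003,0.008,0.165],"delta_rot": [-0.007,0,0.031],"claw": 100},{"delta_pos": [0.003,0.008,0.169],"delta_rot": [-0.007,0,0.031],"claw": 100}]}}

```text
time: 2.57
eef_pos: [0.6241, -0.2748, 0.0742]
tcp_rot: [0.852, 0.524, -0.001, -0.003]
contact_force: [-0.1, -0.6, -0.7]
opening: 0.999
```

```bash
python3 -c "
from d import *
to((.6262,-.2752,.077),-26.7)"
```

```text
pos [ 0.6241 -0.2748  0.0742] t 2.5667 dp [ 0.0006  0.0021 -0.0028] dr [-0.0054 -0.0008 -0.0014]
```

Call:
{"op": "carry_out", "data": {"commands": [{"delta_pos": [0,0.002,-0.003],"delta_rot": [-0.005,0,0],"claw": 60},{"delta_pos": [0,0.002,-0.003],"delta_rot": [-0.005,0,0],"claw": 40},{"delta_pos": [0,0.002,-0.003],"delta_rot": [-0.005,0,0],"claw": 10},{"delta_pos": [0,0.002,-0.003],"delta_rot": [-0.005,0,0],"claw": 0},{"delta_pos": [0,0.002,-0.003],"delta_rot": [-0.005,0,0],"claw": 0},{"delta_pos": [0,0.002,-0.003],"delta_rot": [-0.005,0,0],"claw": 0},{"delta_pos": [0,0.002,-0.003],"delta_rot": [-0.005,0,0],"claw": 0},{"delta_pos": [0,0.002,-0.003],"delta_rot": [-0.005,0,0],"claw": 0}], "force": 70}}

```text
time: 3.23
eef_pos: [0.6268, -0.2764, 0.0792]
tcp_rot: [0.852, 0.524, 0.001, 0.001]
contact_force: [-0.9, 0.1, 5.4]
opening: 0.274
```

Call:
{"op": "carry_out", "data": {"commands": [{"delta_pos": [0,0,0],"delta_rot": [0,0,0],"claw": 0},{"delta_pos": [0,0,0],"delta_rot": [0,0,0],"claw": 0},{"delta_pos": [0,0,0],"delta_rot": [0,0,0],"claw": 0},{"delta_pos": [0,0,0],"delta_rot": [0,0,0],"claw": 0}], "force": 70}}

```text
time: 3.57
eef_pos: [0.6268, -0.2763, 0.0792]
tcp_rot: [0.852, 0.524, 0.001, 0.001]
contact_force: [-0.9, 0.6, 2.3]
opening: 0.275
```

```bash
python3 -c "
from d import *
to((.6262,-.2752,.077),-26.7);s=ctrl.get_state();print(s['tcp_rot'],s['contact_force'],s['opening'])"
```

```text
pos [ 0.6268 -0.2763  0.0792] t 3.5667 dp [ 0.0007 -0.0011  0.0022] dr [ 0.0024 -0.0005 -0.0013]
[8.51608903e-01 5.24176280e-01 8.30391638e-04 9.02191445e-04] [-0.93036452  0.57523391  2.30909838] 0.27520884832566966
```

```bash
cat >> d.py <<'E'
U=np.radians(-2.8); u=np.array([np.cos(U),np.sin(U),0]); v=np.array([-u[1],u[0],0]); O=np.array([.535,.236,.083])
T10=np.radians(10); TX=u*np.cos(T10)+np.array([0,0,np.sin(T10)]); TZ=-u*np.sin(T10)+np.array([0,0,np.cos(T10)])
H=.0792
def tray(x,y,z): # TCP for scraper origin at tray coords
    return O+TX*x+v*y+TZ*(z+H)
def intray(P): P=np.asarray(P)-O; return np.stack([P@TX,P@v,P@TZ],-1)
E
python3 -c "
from d import *
print(tray(.05,0,.09)); to(tray(.05,0,.09),-2.8,10); to((.6268,-.2763,.28),-26.7)"
```

```text
[0.55483541 0.23502989 0.25831188]
pos [ 0.6268 -0.2763  0.0792] t 3.5667 dp [ 0.4241 -0.2942 -0.1796] dr [-0.1695  0.0366 -0.4173]
pos [ 0.6268 -0.2763  0.0792] t 3.5667 dp [ 0.      0.0005 -0.2008] dr [ 0.0024 -0.0005 -0.0013]
```

Call:
{"op": "carry_out", "data": {"commands": [{"delta_pos": [0,0,-0.02],"delta_rot": [0,0,0],"claw": 0},{"delta_pos": [0,0,-0.05],"delta_rot": [0,0,0],"claw": 0},{"delta_pos": [0,0,-0.08],"delta_rot": [0,0,0],"claw": 0},{"delta_pos": [0,0,-0.11],"delta_rot": [0,0,0],"claw": 0},{"delta_pos": [0,0,-0.14],"delta_rot": [0,0,0],"claw": 0},{"delta_pos": [0,0,-0.17],"delta_rot": [0,0,0],"claw": 0},{"delta_pos": [0,0,-0.19],"delta_rot": [0,0,0],"claw": 0},{"delta_pos": [0,0,-0.19],"delta_rot": [0,0,0],"claw": 0}]}}

```text
time: 4.23
eef_pos: [0.6281, -0.2771, 0.2751]
tcp_rot: [0.852, 0.524, 0.003, 0.005]
contact_force: [0.7, -1.2, -0.6]
opening: 0.271
```

```bash
python3 -c "
from d import *
to(tray(.05,0,.11),-2.8,10);s=ctrl.get_state();print(s['opening'],s['contact_force'])
p,d=ctrl.read_camera('wrist'); cv2.imwrite('pics/w2.png',p[:,:,::-1])"
```

```text
pos [ 0.6281 -0.2771  0.2751] t 4.2333 dp [ 0.4228 -0.2992 -0.0066] dr [-0.1605  0.0393 -0.4169]
0.27099453748378094 [ 0.66732208 -1.18893817 -0.63360641]
```

View pics/w2.png

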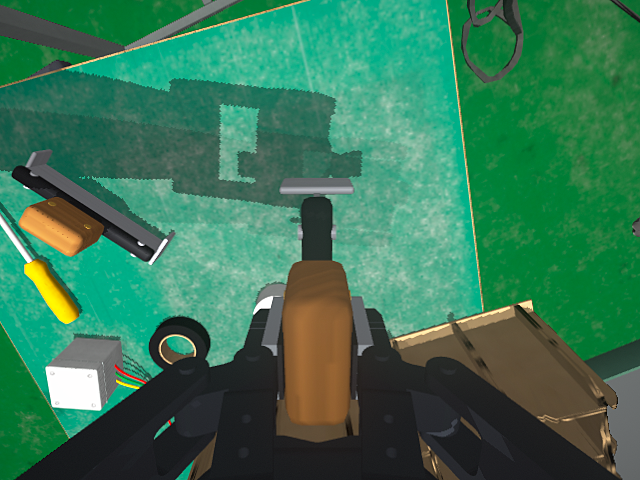

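The scraper is held squarely in the pads, with its grip at (317,340) and far cheek at (317,186). Now the move to the tray hover.

Call:
{"op": "carry_out", "data": {"commands": [{"delta_pos": [0.025,-0.018,-0.01],"delta_rot": [0,0,-0.03],"claw": 0},{"delta_pos": [0.05,-0.036,-0.02],"delta_rot": [0,0,-0.06],"claw": 0},{"delta_pos": [0.077,-0.054,-0.02],"delta_rot": [-0.02,0,-0.09],"claw": 0},{"delta_pos": [0.104,-0.074,-0.02],"delta_rot": [-0.03,0.005,-0.12],"claw": 0},{"delta_pos": [0.132,-0.093,-0.02],"delta_rot": [-0.04,0.01,-0.15],"claw": 0},{"delta_pos": [0.16,-0.113,-0.02],"delta_rot": [-0.05,0.015,-0.18],"claw": 0},{"delta_pos": [0.188,-0.133,-0.02],"delta_rot": [-0.06,0.02,-0.21],"claw": 0},{"delta_pos": [0.216,-0.153,-0.02],"delta_rot": [-0.07,0.02,-0.24],"claw": 0}]}}

```text
time: 4.95
eef_pos: [0.5858, -0.0131, 0.2861]
tcp_rot: [0.782, 0.622, 0.026, 0.025]
contact_force: [0.4, 0.8, -1.6]
opening: 0.27
```

```bash
python3 -c "
from d import *
to(tray(.05,0,.11),-2.8,10)"
```

```text
pos [ 0.5858 -0.0131  0.2861] t 4.95 dp [ 0.2342 -0.0896  0.0039] dr [-0.1009  0.0122 -0.1767]
```

Call:
{"op": "carry_out", "data": {"commands": [{"delta_pos": [0.033,-0.013,0],"delta_rot": [-0.015,0.002,-0.025],"claw": 0},{"delta_pos": [0.066,-0.026,0],"delta_rot": [-0.03,0.004,-0.05],"claw": 0},{"delta_pos": [0.1,-0.039,0.001],"delta_rot": [-0.045,0.006,-0.076],"claw": 0},{"delta_pos": [0.134,-0.052,0.002],"delta_rot": [-0.06,0.008,-0.1],"claw": 0},{"delta_pos": [0.168,-0.065,0.003],"delta_rot": [-0.075,0.01,-0.126],"claw": 0},{"delta_pos": [0.202,-0.078,0.004],"delta_rot": [-0.09,0.012,-0.15],"claw": 0},{"delta_pos": [0.234,-0.09,0.004],"delta_rot": [-0.101,0.012,-0.177],"claw": 0},{"delta_pos": [0.234,-0.09,0.004],"delta_rot": [-0.101,0.012,-0.177],"claw": 0}]}}

```text
time: 5.62
eef_pos: [0.5476, 0.24, 0.2733]
tcp_rot: [0.719, 0.69, 0.058, 0.06]
contact_force: [0.3, -0.6, -2.1]
opening: 0.268
```

```bash
python3 -c "
from d import *
import pickle
to(tray(.05,0,.11),-2.8,10);s=ctrl.get_state();print(s['opening'],s['contact_force'],s['dq'])
pickle.dump(s,open('pics/w3.pkl','wb'))
p,d=ctrl.read_camera('wrist'); cv2.imwrite('pics/w3.png',p[:,:,::-1]);np.save('pics/w3d.npy',d)
p,d=ctrl.read_camera('scene'); cv2.imwrite('pics/s3.png',cv2.resize(p[200:420,20:340,::-1],None,fx=2.4,fy=2.4,interpolation=cv2.INTER_CUBIC))"
```

```text
pos [0.5476 0.24   0.2733] t 5.6167 dp [-0.0046  0.0047 -0.004 ] dr [-0.0069 -0.0017  0.0066]
0.2679707602198099 [ 0.29404331 -0.649631   -2.11060572] [-0.07423293 -0.00775592  0.00144028 -0.06468657  0.01990927 -0.04469547]
```

View pics/w3.png

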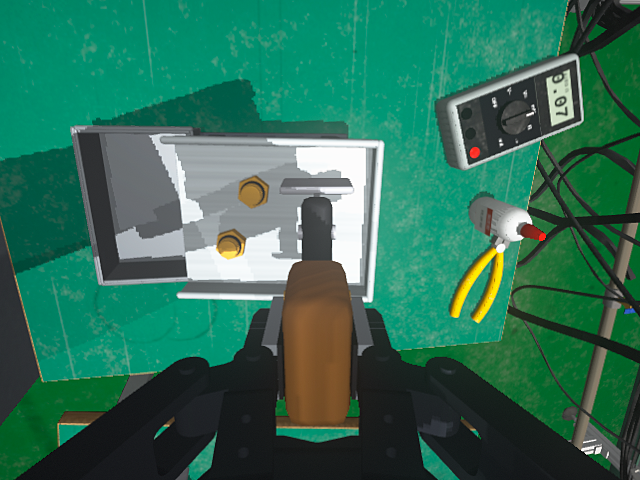

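View pics/s3.png

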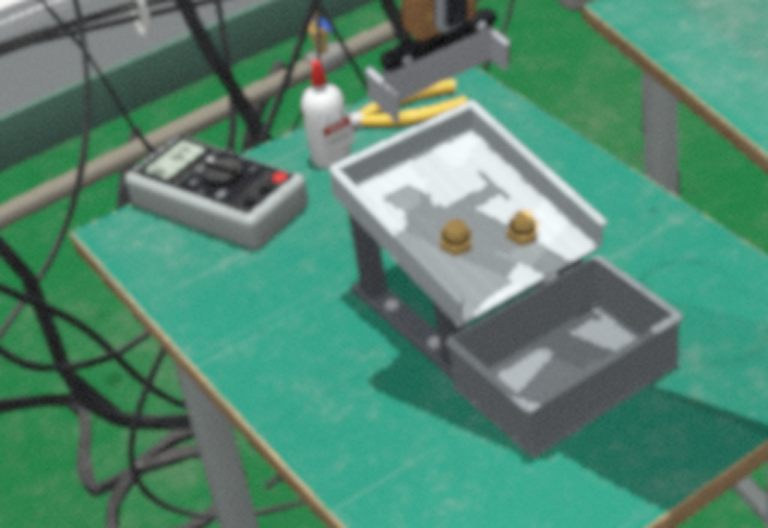

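Run:
```python
from d import *
import pickle
np.set_printoptions(precision=4,suppress=True)
s=pickle.load(open('pics/w3.pkl','rb'));c=cam('wrist',s);D=np.load('pics/w3d.npy');P=cloud(c,D);Q=intray(P)
p=cv2.imread('pics/w3.png');hsv=cv2.cvtColor(p,cv2.COLOR_BGR2HSV)
# floor points
f=np.zeros((480,640),bool);f[150:285,195:275]=1; f&=(abs(Q[...,2])<.006)
A=P[f]; n=np.linalg.svd(A-A.mean(0),full_matrices=False)[2][2]; n*=np.sign(n[2]); print('floor n',n,'tilt',np.degrees(np.arccos(n[2])),'yaw',np.degrees(np.arctan2(-n[1],-n[0])),'meanz tray',np.median(Q[f][:,2]))
rim=(Q[...,2]>.017)&(Q[...,2]<.027)&(D>0)
# +y wall, -y wall, far wall
for nm,mk in [('+y',(Q[...,1]>.05)&(Q[...,1]<.08)&(Q[...,0]<.07)&(Q[...,0]>-.07)),('-y',(Q[...,1]<-.05)&(Q[...,1]>-.08)&(Q[...,0]<.07)&(Q[...,0]>-.07)),('far',(Q[...,0]>.075)&(Q[...,0]<.1)&(abs(Q[...,1])<.055))]:
    q=Q[rim&mk]; 
    i,j=(0,1) if nm!='far' else (1,0)
    k=np.polyfit(q[:,i],q[:,j],1); print(nm,len(q),'fit slope deg',np.degrees(np.arctan(k[0])),'off',k[1],'range',np.percentile(q[:,j],[5,95]),np.percentile(q[:,i],[1,99]),'z',np.median(q[:,2]))
m=cv2.inRange(hsv,(12,110,60),(28,255,255));m[:140]=0;m[270:]=0;m[:,:200]=0;m[:,285:]=0
for k in cv2.findContours(m,0,2)[0]:
    if cv2.contourArea(k)>100:
        mm=np.zeros_like(m);cv2.drawContours(mm,[k],-1,255,-1);q=Q[(mm>0)]
        t=q[q[:,2]>.015]; print('plug px',cv2.boundingRect(k),'top c',np.median(t,0),'ext',np.percentile(q,[2,98],axis=0))
```

```text
floor n [-0.1756  0.0139  0.9844] tilt 10.147103989083956 yaw -4.515384364143727 meanz tray -0.0012128471717590664
+y 1574 fit slope deg -0.7622705314393535 off 0.06710090292499007 range [0.0642 0.07  ] [-0.0686  0.0686] z 0.023046316882074903
-y 757 fit slope deg -0.5281151126304013 off -0.05981352458557142 range [-0.0624 -0.0576] [-0.0692  0.0148] z 0.023105971539323037
far 1012 fit slope deg 0.7564259841857133 off 0.08840534121044663 range [0.0858 0.0913] [-0.0535  0.0539] z 0.02336147003303962
plug px (216, 229, 30, 30) top c [-0.0296 -0.0196  0.0176] ext [[-0.0406 -0.029   0.0047]
 [-0.0187 -0.0083  0.0189]]
plug px (238, 176, 30, 32) top c [-0.0082  0.026   0.0176] ext [[-0.0191  0.0146  0.0058]
 [ 0.0025  0.0369  0.019 ]]
```

```bash
sed -i 's/np.radians(-2.8); u/np.radians(-3.3); u/; s/\[.535,.236,.083\]/[.536,.2385,.083]/' d.py; python3 -c "
from d import *
R1=to(tray(.05,0,.03),-3.3,10);to(tray(.05,0,.003),-3.3,10)"
```

```text
pos [0.549  0.2361 0.274 ] t 5.7167 dp [0.0017 0.0043 0.0766] dr [-0.0057  0.0003  0.0121]
pos [0.549  0.2361 0.274 ] t 5.7167 dp [0.0017 0.0045 0.1036] dr [-0.0057  0.0003  0.0121]
```

Call:
{"op": "carry_out", "data": {"commands": [{"delta_pos": [0.002,0.004,0.015],"delta_rot": [-0.006,0,0.012],"claw": 0},{"delta_pos": [0.002,0.004,0.03],"delta_rot": [-0.006,0,0.012],"claw": 0},{"delta_pos": [0.002,0.004,0.045],"delta_rot": [-0.006,0,0.012],"claw": 0},{"delta_pos": [0.002,0.004,0.055],"delta_rot": [-0.006,0,0.012],"claw": 0},{"delta_pos": [0.002,0.004,0.065],"delta_rot": [-0.006,0,0.012],"claw": 0},{"delta_pos": [0.002,0.004,0.07],"delta_rot": [-0.006,0,0.012],"claw": 0},{"delta_pos": [0.002,0.004,0.075],"delta_rot": [-0.006,0,0.012],"claw": 0},{"delta_pos": [0.002,0.004,0.075],"delta_rot": [-0.006,0,0.012],"claw": 0}]}}

```text
time: 6.38
eef_pos: [0.5655, 0.2366, 0.1996]
tcp_rot: [0.725, 0.684, 0.059, 0.063]
contact_force: [0.6, -0.3, -2.4]
opening: 0.272
```

```bash
python3 -c "
from d import *
to(tray(.05,0,.003),-3.3,10);s=ctrl.get_state();print(s['contact_force'],s['opening'])
p,d=ctrl.read_camera('wrist'); cv2.imwrite('pics/w4.png',p[:,:,::-1])
p,d=ctrl.read_camera('scene'); cv2.imwrite('pics/s4.png',cv2.resize(p[200:420,20:340,::-1],None,fx=2.4,fy=2.4,interpolation=cv2.INTER_CUBIC))"
```

```text
pos [0.5655 0.2366 0.1996] t 6.3833 dp [0.0002 0.0007 0.0275] dr [-0.0013  0.001  -0.0004]
[ 0.56993213 -0.30390711 -2.39851777] 0.2717667911114757
```

View pics/w4.png

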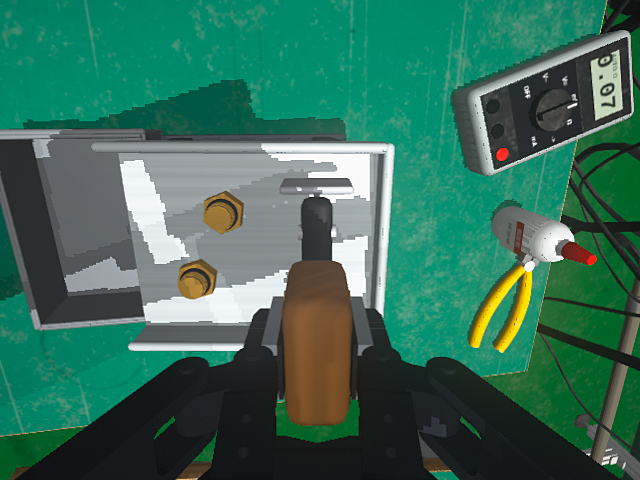

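View pics/s4.png

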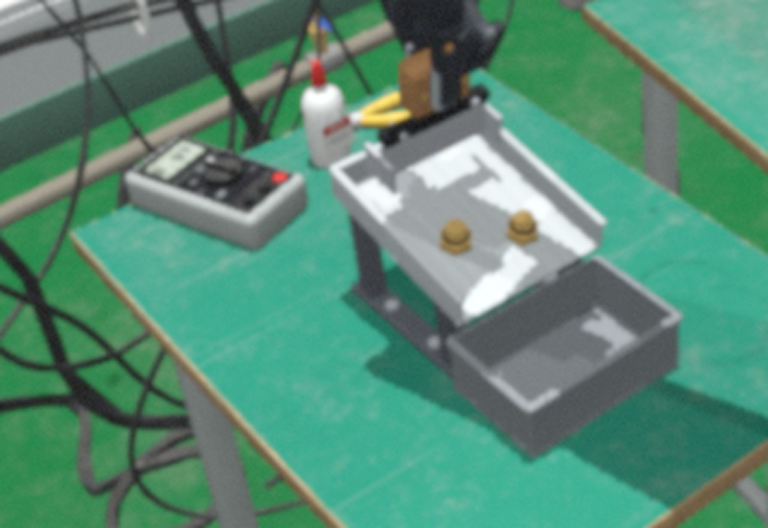

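The wrist view has the far cheek at (317,186), inside the +y wall at row 148. The blade is parallel to the uphill wall and the plugs at (222,211) and (197,282) are well clear. Lowering now.

Call:
{"op": "carry_out", "data": {"commands": [{"delta_pos": [0,0.001,0.007],"delta_rot": [0,0,0],"claw": 0},{"delta_pos": [0,0.001,0.013],"delta_rot": [0,0,0],"claw": 0},{"delta_pos": [0,0.001,0.019],"delta_rot": [0,0,0],"claw": 0},{"delta_pos": [0,0.001,0.023],"delta_rot": [0,0,0],"claw": 0},{"delta_pos": [0,0.001,0.026],"delta_rot": [0,0,0],"claw": 0},{"delta_pos": [0,0.001,0.026],"delta_rot": [0,0,0],"claw": 0},{"delta_pos": [0,0.001,0.026],"delta_rot": [0,0,0],"claw": 0}]}}

```text
time: 7.07
eef_pos: [0.5714, 0.2367, 0.1754]
tcp_rot: [0.724, 0.684, 0.06, 0.064]
contact_force: [-0.1, 0.4, -1.6]
opening: 0.271
```

```bash
python3 -c "
from d import *
to(tray(.05,0,.002),-3.3,10);s=ctrl.get_state();print(s['contact_force'],s['opening'])
p,d=ctrl.read_camera('wrist'); cv2.imwrite('pics/w5.png',p[:,:,::-1])
p,d=ctrl.read_camera('scene'); cv2.imwrite('pics/s5.png',cv2.resize(p[200:420,20:340,::-1],None,fx=2.4,fy=2.4,interpolation=cv2.INTER_CUBIC))"
```

```text
pos [0.5714 0.2367 0.1754] t 7.0667 dp [-0.0003 -0.001   0.0037] dr [ 0.0004  0.0004 -0.0001]
[-0.05675011  0.38781956 -1.57714409] 0.2706097828500641
```

View pics/w5.png

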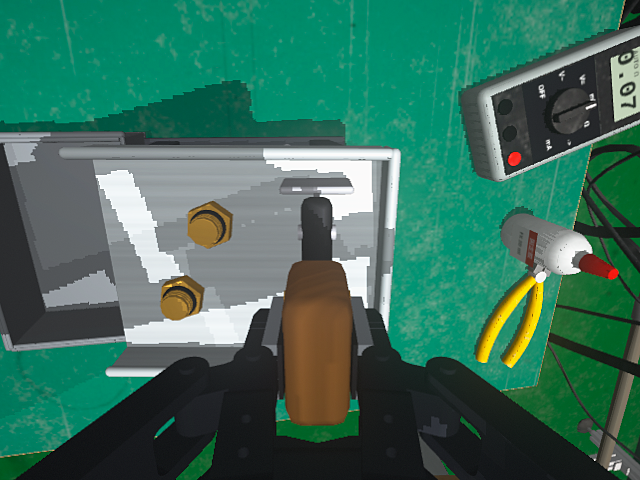

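View pics/s5.png

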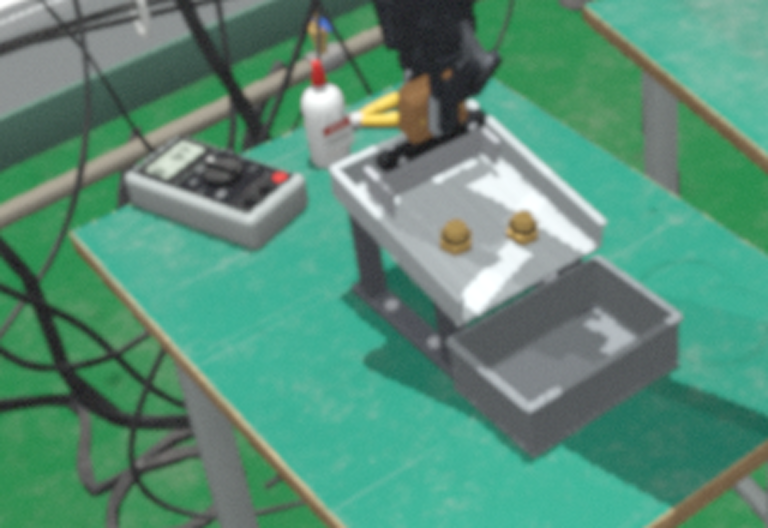

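Call:
{"op": "carry_out", "data": {"commands": [{"delta_pos": [0,-0.001,0.002],"delta_rot": [0,0,0],"claw": 0},{"delta_pos": [0,-0.001,0.004],"delta_rot": [0,0,0],"claw": 0},{"delta_pos": [0,-0.001,0.004],"delta_rot": [0,0,0],"claw": 0},{"delta_pos": [0,-0.001,0.004],"delta_rot": [0,0,0],"claw": 0}]}}

```text
time: 7.5
eef_pos: [0.5713, 0.2368, 0.1718]
tcp_rot: [0.724, 0.684, 0.06, 0.064]
contact_force: [-0.6, -0.2, -2.8]
opening: 0.268
```

```bash
python3 -c "
from d import *
to(tray(.05,0,.002),-3.3,10);to(tray(-.09,0,.002),-3.3,10);print(ctrl.get_state()['contact_force'])"
```

```text
pos [0.5713 0.2368 0.1718] t 7.5 dp [-0.0004 -0.0002  0.0001] dr [ 0.0012  0.0001 -0.0001]
pos [0.5713 0.2368 0.1718] t 7.5 dp [-4.000e-04 -1.402e-01 -1.000e-04] dr [ 0.0012  0.0001 -0.0001]
[-0.57189819 -0.21805634 -2.76116319]
```

Call:
{"op": "carry_out", "data": {"commands": [{"delta_pos": [0,-0.006,0],"delta_rot": [0,0,0],"claw": 0},{"delta_pos": [0,-0.013,0],"delta_rot": [0,0,0],"claw": 0},{"delta_pos": [0,-0.02,0],"delta_rot": [0,0,0],"claw": 0},{"delta_pos": [0,-0.027,0],"delta_rot": [0,0,0],"claw": 0},{"delta_pos": [0,-0.034,0],"delta_rot": [0,0,0],"claw": 0},{"delta_pos": [0,-0.041,0],"delta_rot": [0,0,0],"claw": 0},{"delta_pos": [0,-0.048,0],"delta_rot": [0,0,0],"claw": 0},{"delta_pos": [0,-0.055,0],"delta_rot": [0,0,0],"claw": 0}]}}

```text
time: 8.17
eef_pos: [0.5164, 0.24, 0.1621]
tcp_rot: [0.724, 0.684, 0.06, 0.064]
contact_force: [-0.7, 0.7, -1.9]
opening: 0.273
```

```bash
python3 -c "
from d import *
to(tray(-.09,0,.002),-3.3,10);print(ctrl.get_state()['contact_force'])
p,d=ctrl.read_camera('wrist'); cv2.imwrite('pics/w6.png',p[:,:,::-1])"
```

```text
pos [0.5164 0.24   0.1621] t 8.1667 dp [-0.0004 -0.0844  0.    ] dr [0.0013 0.0001 0.    ]
[-0.72746924  0.67316685 -1.85589185]
```

View pics/w6.png

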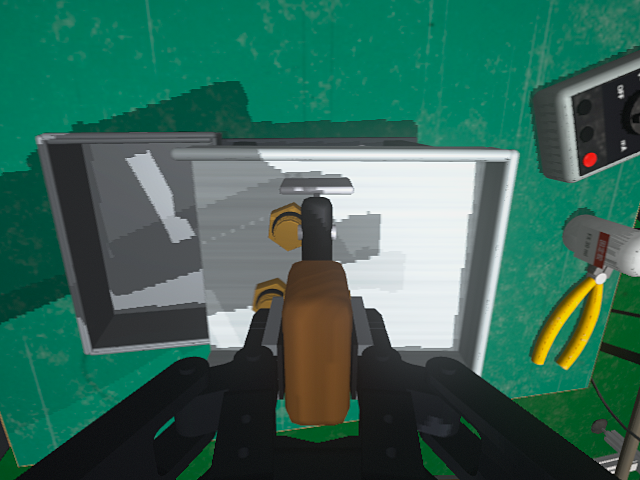

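The plugs at (287,226) and (268,293) are now ahead of the blade, well inside the cheeks. Continuing the sweep.

Call:
{"op": "carry_out", "data": {"commands": [{"delta_pos": [0,-0.007,0],"delta_rot": [0,0,0],"claw": 0},{"delta_pos": [0,-0.014,0],"delta_rot": [0,0,0],"claw": 0},{"delta_pos": [0,-0.021,0],"delta_rot": [0,0,0],"claw": 0},{"delta_pos": [0,-0.028,0],"delta_rot": [0,0,0],"claw": 0},{"delta_pos": [0,-0.035,0],"delta_rot": [0,0,0],"claw": 0},{"delta_pos": [0,-0.042,0],"delta_rot": [0,0,0],"claw": 0},{"delta_pos": [0,-0.049,0],"delta_rot": [0,0,0],"claw": 0},{"delta_pos": [0,-0.055,0],"delta_rot": [0,0,0],"claw": 0}]}}

```text
time: 8.88
eef_pos: [0.4601, 0.2432, 0.1518]
tcp_rot: [0.724, 0.684, 0.059, 0.063]
contact_force: [-0.3, 0.3, -1.5]
opening: 0.273
```

Call:
{"op": "carry_out", "data": {"commands": [{"delta_pos": [0,-0.007,0],"delta_rot": [0,0,0],"claw": 0},{"delta_pos": [0,-0.014,0],"delta_rot": [0,0,0],"claw": 0},{"delta_pos": [0,-0.021,0],"delta_rot": [0,0,0],"claw": 0},{"delta_pos": [0,-0.028,0],"delta_rot": [0,0,0],"claw": 0},{"delta_pos": [0,-0.028,0],"delta_rot": [0,0,0],"claw": 0},{"delta_pos": [0,-0.028,0],"delta_rot": [0,0,0],"claw": 0}]}}

```text
time: 9.38
eef_pos: [0.4322, 0.2449, 0.1469]
tcp_rot: [0.724, 0.684, 0.059, 0.063]
contact_force: [-1.5, 0.1, -1.9]
opening: 0.272
```

```bash
python3 -c "
from d import *
to(tray(-.09,0,.002),-3.3,10);print(ctrl.get_state()['contact_force'])
p,d=ctrl.read_camera('wrist'); cv2.imwrite('pics/w7.png',p[:,:,::-1])
p,d=ctrl.read_camera('scene'); cv2.imwrite('pics/s7.png',cv2.resize(p[200:420,20:340,::-1],None,fx=2.4,fy=2.4,interpolation=cv2.INTER_CUBIC))"
```

```text
pos [0.4322 0.2449 0.1469] t 9.3833 dp [-0.0004  0.0013 -0.0003] dr [-0.001   0.0004  0.001 ]
[-1.49669063  0.05568582 -1.9038521 ]
```

View pics/w7.png

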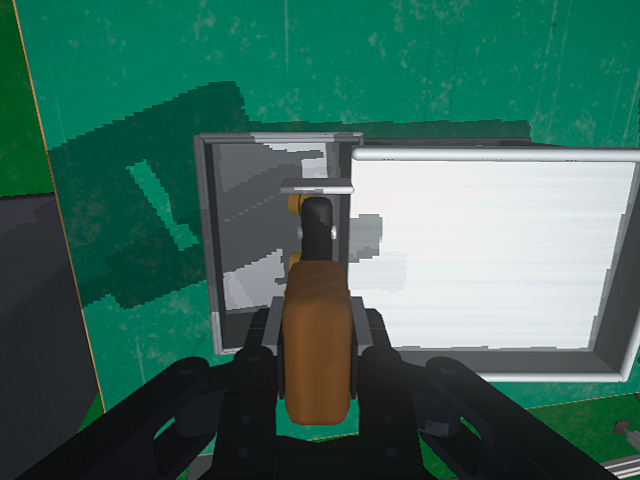

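View pics/s7.png

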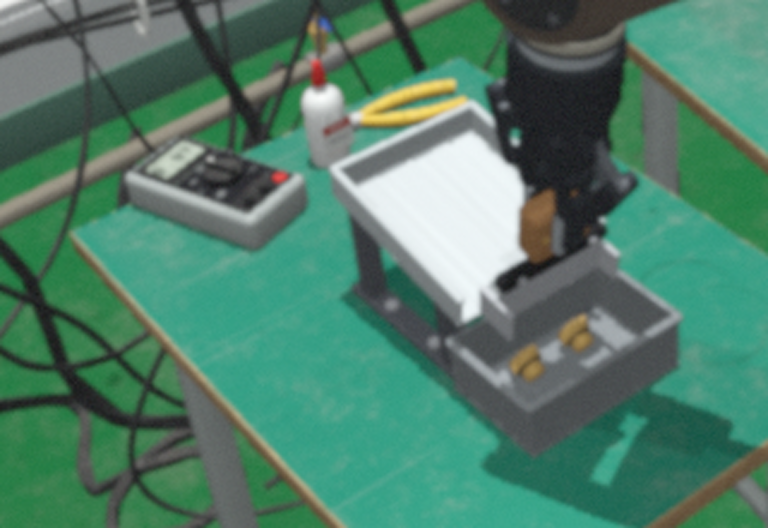

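Both plugs lie in the cup, at (527,363) and (577,332) in the scene crop, and the tray floor is empty. Lifting off.

Call:
{"op": "carry_out", "data": {"commands": [{"delta_pos": [0,0,-0.012],"delta_rot": [0,0,0],"claw": 0},{"delta_pos": [0,0,-0.035],"delta_rot": [0,0,0],"claw": 0},{"delta_pos": [0,0,-0.065],"delta_rot": [0,0,0],"claw": 0},{"delta_pos": [0,0,-0.095],"delta_rot": [0,0,0],"claw": 0},{"delta_pos": [0,0,-0.12],"delta_rot": [0,0,0],"claw": 0},{"delta_pos": [0,0,-0.13],"delta_rot": [0,0,0],"claw": 0},{"delta_pos": [0,0,-0.13],"delta_rot": [0,0,0],"claw": 0}]}}

```text
time: 10.07
eef_pos: [0.412, 0.2468, 0.2789]
tcp_rot: [0.724, 0.684, 0.063, 0.065]
contact_force: [1.0, 0.8, -1.8]
opening: 0.27
```

```bash
python3 -c "
from d import *
to((.57,-.2,.26),-26)"
```

```text
pos [0.412  0.2468 0.2789] t 10.0667 dp [-0.4371  0.1771  0.0504] dr [ 0.1778 -0.0384  0.3954]
```

Call:
{"op": "carry_out", "data": {"commands": [{"delta_pos": [-0.027,0.011,0.003],"delta_rot": [0.011,-0.002,0.025],"claw": 0},{"delta_pos": [-0.055,0.022,0.006],"delta_rot": [0.022,-0.005,0.05],"claw": 0},{"delta_pos": [-0.082,0.033,0.009],"delta_rot": [0.033,-0.007,0.074],"claw": 0},{"delta_pos": [-0.11,0.044,0.012],"delta_rot": [0.044,-0.01,0.1],"claw": 0},{"delta_pos": [-0.137,0.055,0.015],"delta_rot": [0.055,-0.012,0.124],"claw": 0},{"delta_pos": [-0.164,0.066,0.018],"delta_rot": [0.067,-0.014,0.148],"claw": 0},{"delta_pos": [-0.191,0.077,0.022],"delta_rot": [0.078,-0.017,0.173],"claw": 0},{"delta_pos": [-0.219,0.089,0.025],"delta_rot": [0.089,-0.019,0.198],"claw": 0}]}}

```text
time: 10.73
eef_pos: [0.4908, 0.0214, 0.2667]
tcp_rot: [0.791, 0.61, 0.03, 0.031]
contact_force: [0.1, 0.3, -1.5]
opening: 0.272
```

```bash
python3 -c "
from d import *
to((.57,-.2,.22),-26)"
```

```text
pos [0.4908 0.0214 0.2667] t 10.7333 dp [-0.1944  0.1287  0.056 ] dr [ 0.0842 -0.0185  0.1958]
```

Call:
{"op": "carry_out", "data": {"commands": [{"delta_pos": [-0.028,0.019,0.008],"delta_rot": [0.012,-0.003,0.028],"claw": 0},{"delta_pos": [-0.056,0.037,0.016],"delta_rot": [0.024,-0.006,0.056],"claw": 0},{"delta_pos": [-0.084,0.055,0.024],"delta_rot": [0.036,-0.008,0.084],"claw": 0},{"delta_pos": [-0.112,0.074,0.032],"delta_rot": [0.048,-0.011,0.112],"claw": 0},{"delta_pos": [-0.14,0.092,0.04],"delta_rot": [0.06,-0.014,0.14],"claw": 0},{"delta_pos": [-0.168,0.11,0.048],"delta_rot": [0.072,-0.016,0.168],"claw": 0},{"delta_pos": [-0.194,0.129,0.056],"delta_rot": [0.084,-0.018,0.196],"claw": 0},{"delta_pos": [-0.194,0.129,0.056],"delta_rot": [0.084,-0.018,0.196],"claw": 0}]}}

```text
time: 11.4
eef_pos: [0.5703, -0.2047, 0.2146]
tcp_rot: [0.85, 0.527, -0.002, -0.002]
contact_force: [0.1, 0.0, -2.3]
opening: 0.27
```

```bash
python3 -c "
from d import *
ctrl.read_camera('top')
to((.57,-.2,.09),-26)
p,d=ctrl.read_camera('wrist'); cv2.imwrite('pics/w8.png',p[:,:,::-1])"
```

```text
pos [ 0.5696 -0.2021  0.2153] t 11.45 dp [2.000e-03 1.000e-04 1.253e-01] dr [-0.0061 -0.0004 -0.0041]
```

View pics/w8.png

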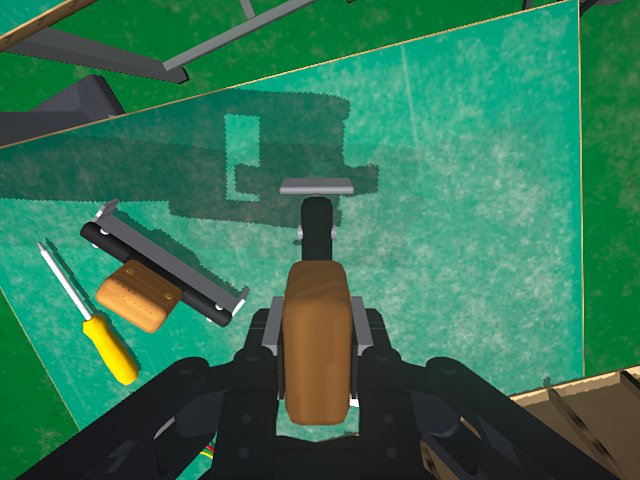

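The spot below is bare. The big scraper's near end is at (235,310) and the tape roll is only just visible behind the gripper. Lowering.

Call:
{"op": "carry_out", "data": {"commands": [{"delta_pos": [0.002,0,0.025],"delta_rot": [-0.006,0,0],"claw": 0},{"delta_pos": [0.002,0,0.05],"delta_rot": [-0.006,0,0],"claw": 0},{"delta_pos": [0.002,0,0.075],"delta_rot": [-0.006,0,0],"claw": 0},{"delta_pos": [0.002,0,0.095],"delta_rot": [-0.006,0,0],"claw": 0},{"delta_pos": [0.002,0,0.11],"delta_rot": [-0.006,0,0],"claw": 0},{"delta_pos": [0.002,0,0.12],"delta_rot": [-0.006,0,0],"claw": 0},{"delta_pos": [0.002,0,0.125],"delta_rot": [-0.006,0,0],"claw": 0},{"delta_pos": [0.002,0,0.125],"delta_rot": [-0.006,0,0],"claw": 0}]}}

```text
time: 12.17
eef_pos: [0.5689, -0.1972, 0.0898]
tcp_rot: [0.848, 0.529, -0.0, -0.001]
contact_force: [-0.8, -0.1, -1.3]
opening: 0.272
```

```bash
python3 -c "
from d import *
to((.57,-.2,.0785),-26);print(ctrl.get_state()['contact_force'])"
```

```text
pos [ 0.5689 -0.1972  0.0898] t 12.1667 dp [-0.002   0.0023  0.0113] dr [-0.0023 -0.0012 -0.0017]
[-0.76728509 -0.10816613 -1.31091574]
```

Call:
{"op": "carry_out", "data": {"commands": [{"delta_pos": [0,0,0.004],"delta_rot": [-0.002,-0.001,0],"claw": 0},{"delta_pos": [0,0,0.008],"delta_rot": [-0.002,-0.001,0],"claw": 0},{"delta_pos": [0,0,0.01],"delta_rot": [-0.002,-0.001,0],"claw": 0},{"delta_pos": [0,0,0.0105],"delta_rot": [-0.002,-0.001,0],"claw": 0},{"delta_pos": [0,0,0.011],"delta_rot": [-0.002,-0.001,0],"claw": 0},{"delta_pos": [0,0,0.011],"delta_rot": [-0.002,-0.001,0],"claw": 0}]}}

```text
time: 12.67
eef_pos: [0.5691, -0.1974, 0.0793]
tcp_rot: [0.849, 0.529, 0.0, 0.0]
contact_force: [-0.1, 0.9, -1.3]
opening: 0.267
```

```bash
python3 -c "
from d import *
to((.57,-.2,.0785),-26);print(ctrl.get_state()['contact_force'])"
```

```text
pos [ 0.5691 -0.1974  0.0793] t 12.6667 dp [-0.002   0.002   0.0008] dr [ 0.0004 -0.0002 -0.0017]
[-0.12632847  0.88600218 -1.31779227]
```

Just at the table, so 1 mm more and then release.

Call:
{"op": "carry_out", "data": {"commands": [{"delta_pos": [0,0,0.001],"delta_rot": [0,0,0],"claw": 0},{"delta_pos": [0,0,0.001],"delta_rot": [0,0,0],"claw": 0},{"delta_pos": [0,0,0.001],"delta_rot": [0,0,0],"claw": 32},{"delta_pos": [0,0,0.001],"delta_rot": [0,0,0],"claw": 50},{"delta_pos": [0,0,0.001],"delta_rot": [0,0,0],"claw": 70},{"delta_pos": [0,0,0.001],"delta_rot": [0,0,0],"claw": 100},{"delta_pos": [0,0,0.001],"delta_rot": [0,0,0],"claw": 100},{"delta_pos": [0,0,0.001],"delta_rot": [0,0,0],"claw": 100}]}}

```text
time: 13.33
eef_pos: [0.5692, -0.1974, 0.0782]
tcp_rot: [0.849, 0.529, 0.0, 0.0]
contact_force: [-0.4, -0.5, 0.3]
opening: 0.994
```

Call:
{"op": "carry_out", "data": {"commands": [{"delta_pos": [0,0,0],"delta_rot": [0,0,0],"claw": 100},{"delta_pos": [0,0,-0.01],"delta_rot": [0,0,0],"claw": 100},{"delta_pos": [0,0,-0.03],"delta_rot": [0,0,0],"claw": 100},{"delta_pos": [0,0,-0.06],"delta_rot": [0,0,0],"claw": 100},{"delta_pos": [0,0,-0.09],"delta_rot": [0,0,0],"claw": 100},{"delta_pos": [0,0,-0.12],"delta_rot": [0,0,0],"claw": 100},{"delta_pos": [0,0,-0.14],"delta_rot": [0,0,0],"claw": 100},{"delta_pos": [0,0,-0.14],"delta_rot": [0,0,0],"claw": 100}]}}

```text
time: 14.0
eef_pos: [0.5719, -0.1988, 0.2258]
tcp_rot: [0.848, 0.529, 0.003, 0.006]
contact_force: [-0.5, -0.6, 0.6]
opening: 0.998
```

Run:
```python
from d import *
s=ctrl.get_state();print(s['eef_pos'],s['opening'],s['contact_force'])
c=cam('wrist',s);p,d=ctrl.read_camera('wrist'); cv2.imwrite('pics/w9.png',p[:,:,::-1])
P=cloud(c,d);m=(abs(P[...,0]-.569)<.04)&(abs(P[...,1]+.197)<.04)&(P[...,2]>.085)&(P[...,2]<.12)
print('grip top z',np.percentile(P[m][:,2],[50,95]),cv2.minAreaRect((P[m][:,:2]*1000).astype(np.float32)))
p,d=ctrl.read_camera('scene'); cv2.imwrite('pics/s9.png',p[:,:,::-1]);c=cam('scene')
P=cloud(c,d);Q=intray(P);hsv=cv2.cvtColor(p,cv2.COLOR_RGB2HSV);k=cv2.inRange(hsv,(12,110,60),(28,255,255))>0
k&=(Q[...,0]<-.05)&(Q[...,0]>-.18)&(abs(Q[...,1])<.07)
n,l,st,ce=cv2.connectedComponentsWithStats(k.astype(np.uint8))
for i in range(1,n):
    if st[i,4]>15: print(ce[i],P[l==i].mean(0),Q[l==i].mean(0),P[l==i][:,2].max())
```

```text
[ 0.5718543  -0.19882664  0.2257882 ] 0.9978268606656355 [-0.46665748 -0.5676151   0.61769257]
grip top z [0.0964175  0.09798619] ((569.0184326171875, -196.82981872558594), (50.79420852661133, 23.63636589050293), 64.24991607666016)
[259.55208333 339.26041667] [0.4418119  0.22397348 0.02104689] [-0.10253791 -0.01992428 -0.04482863] 0.029006263986110836
[239.40816327 351.29591837] [0.4445031  0.2694011  0.02121475] [-0.1024381   0.02558293 -0.04467578] 0.03251867415313181
```

View pics/w9.png

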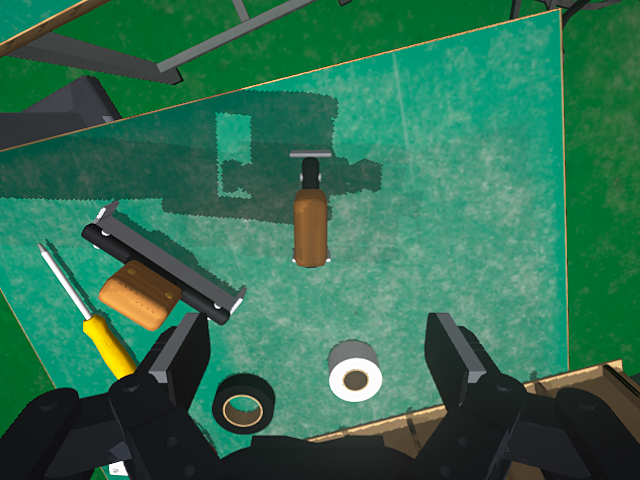

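View pics/s9.png

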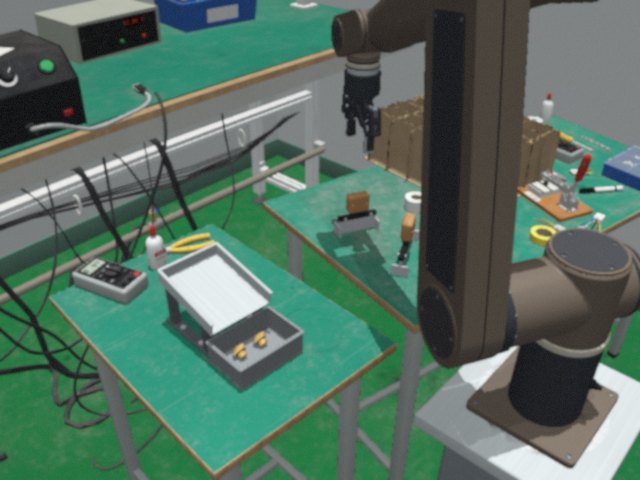

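The scraper stands upright and released, at (310,228) in the wrist view and (357,213) in the scene view. Both plugs are in the cup, at (239,351) and (260,339). Handing in.

```bash
python3 -c "
from plant import ctrl
print(ctrl.sign_off())"
```

```text
the job is handed in; nothing more can be done
None
```

I swept both plugs into the catch cup with the 100 mm scraper, then stood it on a bare spot of the right-hand table at about (0.569, -0.197). I released it and handed the job in after about 14 s of the 50 s; the sign-off gives no verdict.

**Sweep:** I lowered the scraper at tray x of about 50 mm, roughly 2 mm above the floor by the measured pose. It then went down to about -90 mm with wrist readings under 3 N. Only the scraper went near the plugs: the fingertips stayed about 60 mm off the floor and the plugs are 19 mm high.

**Last checks:**
- **Plugs:** both are in the cup at tray x of about -102 mm and y of -20 and +26 mm. Their visible surfaces average about 21 mm above the table and peak at about 33 mm, below the 45 mm limit.
- **Scraper:** its grip top measures 98 mm above the table, so it is standing upright, and the open gripper is about 150 mm above where it let go.

**Disagreements:** none of the checks failed, but the cameras differed on two positions.
- **Scraper grip:** the top and wrist cameras differed by about 5 mm, and I used the wrist value.
- **Tray:** they differed by about 3 to 4 mm sideways and 0.7 degrees in yaw, and I used a value in between. The scraper has 12 mm to spare on each side.

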